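# Lay the spice jar back in its rack bay

### The arm

A 7-joint arm with a two-finger parallel gripper is mounted at the origin on a cart in front of the work surface, level with it; the furniture and walls round the work are solid. World frame = base frame: x ahead of the robot, y to its left, z up, the work surface at z = 0. Lengths are in m, angles in rad, forces in N, time in s.
With the tool pointing down it reaches from about 0.35 to 0.9 m from the base axis. Payload 19.9 kg.
Tool frame: the origin (TCP) lies at the very end of the fingers, on their centre line; the grasp point (between the pads) lies 19 mm behind it; z points along the fingers, y is the line along which they close (so a half turn about z gives the same grasp; the last joint's range is limited). The gripper opens to 85 mm and grips with 20 to 120 N. Pads are 22 mm wide; open, the fingers measure 114 mm over their backs; the gripper's body (76 mm by 85 mm) begins 54 mm behind the grasp point. The pads swing forward as they close: fully open they stand 13 mm farther back than shut.
Start: joints at [-0.042, 0.417, -0.01, 1.614, 0.005, 1.111, -0.053], TCP at [0.625, 0, 0.231] pointing down, gripper open.
Joint ranges: [-2.81, 2.81], [-0.39, 2.02], [-1.27, 1.25], [0.06, 2.57], [-1.19, 4.33], [0.19, 2], [-2.82, 2.82]. Speed limits (rad/s): [1.89, 1.89, 2.39, 2.39, 3.01, 3.01, 3.01].

### API

Orientations are given as a 3x3 rotation matrix whose columns are the frame's x, y, z axes.
In Python, from cell import bot gives the robot as it stands.
- The arm moves only by the tool send_rows, never from a script. Its argument "commands" is a list of rows, each a list of 7 numbers: the turn, a rotation vector about the tool's x, y, z in units of 8 degrees (1.0 is 8 degrees), then the shift along the tool's x, y, z in units of 50 mm (1.0 is 50 mm), then the closure, from 0 (fully open) to 1 (shut). In form: [[rx, ry, rz, tx, ty, tz, grip], ...]. A call has 1 to 12 rows; each row shifts and turns the commanded pose from where the row before left it, along the tool's axes as they then stand; what a row does not reach is not made up. A row lasts 1/8 s, in which the tool goes at most 62.5 mm and 10.7 degrees, less where a joint would pass 70% of its speed; a pose out of reach is approached as far as the arm can. A call is refused whole if a number of a shift passes 1 or a number of a turn 1, either way. A call with a gripper value outside its range is refused whole. The fingers move at their own pace and stop on an object; "newtons" is the grip in N (left out, the last holds). Time passes only in rows, so rows that do not move let the fingers close. It gives the time, the measured TCP pose, the force, the opening and the grip force at its end, in the units of the state.
- bot.read_state(): the state, without advancing time (a new reading comes with each control period).
- bot.snapshot(name): name is "scene" or "side" or "wrist"; returns (picture, depth): 480x640x3 uint8, red, green, blue; 480x640 float32, m along the optical axis (not along the pixel's ray), 0 where there is no reading.
- bot.get_calibration(name): a dict with "fx", "fy", "cx", "cy" (pixels), "rvec" (rotation vector, rad) and "tvec" (3), from world to camera coordinates, as OpenCV has them. Camera axes: x right, y down, z forward; pixel columns grow to the right and rows downward; lengths in m; the calibration is good to about 2 mm. A picture is of the moment at which its call begins: read the wrist's pose just before it. get_calibration takes no time and is no camera call; for the wrist camera it gives the pose at the moment of the call.
- bot.finish_job(): hands the job in; it is judged then, once.
The state is a dict: "t": time; "q": joint angles; "joint_vel": joint speeds; "effort": joint torques, N m; "tool_pos": TCP position; "ee_rot": TCP orientation; "contact_force": force on the tool from outside, world axes, zero at the start; "wrist_torque": the same for the moment, N m; "grip_width": finger opening in m; "grip_force": force on a finger pad.
Only numpy, scipy, OpenCV 4.12 (cv2) and the standard library are available. Lean on these libraries where they do the work, as an engineer would, in place of code of your own. Each camera call takes 0.05 s, during which the arm holds its last target. There are 200 camera calls.

### The job

Put the red-capped spice jar away in the one empty bay of the slanted spice rack without picking it up. First push it low down with the fingertips, so that it slides upright over the worktop and in between the dividers until its foot is against the foot of the slope; then push it high up, near its cap, so that it tips over backwards and lies on the slope with its cap at the upper end, like the two jars beside it. Never lift or carry the jar, do not let it fall over before it stands in the bay, and leave the other jars, the pepper shaker and the sauce dish where they are.

Things in the scene. Friction and masses are not known exactly. Their poses are not given: they have to be found in the camera images.
- jar_mid (a point): the jar to put away, standing on the worktop in front of the rack: round, white and brown with a red cap, 106 mm tall, 42 mm across the body, 45 mm across the cap (top 21 mm), 80 to 140 g. Point: its centre, 53 mm above its underside; z from foot to cap. Pushed lower than about 20 mm above the worktop it slides; pushed near the cap it tips
- jar_foot (a point): centre of the underside of the same jar (z from foot to cap)
- jar_cap (a point): centre of the top of the same jar's cap
- empty_bay (a point): the empty bay of the rack (any of its three). Point: worktop height, midway between its dividers, at the foot of its slope; x level into the bay away from the robot, y left along the rack, z up. 62 mm wide inside. From x = -24 mm, where the dividers begin, to x = 0 the floor is bare worktop for the jar to slide on; at x = 0 a 5 mm step starts the slope. A jar standing against it has its centre at x = -21 mm
- spice_rack: wooden spice rack fixed to the worktop, 210 mm wide: three bays 68 mm apart between four 6 mm dividers (21 mm high in front, 61 mm at the back). Black ribbed rubber slopes climb at 18 degrees for 110 mm to a back board 72 mm high; a lying jar is tilted 72 degrees from upright and stays by friction. Origin: foot of the middle bay's slope, worktop height; same axes as empty_bay
- jar_lying_a_mid (a point): centre of a clear and white spice jar with a white cap and a green-leaf label, 98 mm long and 47 mm across, that lies in another bay of the rack; leave it there
- jar_lying_b_mid (a point): centre of a second such jar, lying in the remaining bay; leave it there
- pepper_mid (a point): centre of an upright pepper shaker, dark with a light top, 90 mm tall and 43 mm across, standing to the left of the rack; leave it there
- dish_mid (a point): centre of a small black sauce dish with red sauce, 63 mm across and 37 mm high, to the right of the rack; leave it there
- spice_jar: the same jar, at the centre of its underside
There are look-alikes about, which are no part of the job. Leave any pink or turquoise look-alike of the spice_jar alone.

How it is judged:
By the outcome, as a careful person would: the job done as asked, in the order asked, and still so for the second after the job is handed in, with the robot touching nothing.
It also fails if it takes over 58 s, if anything falls off the work surface, if the arm or the gripper's body presses on something with over 40 N, if the wrist force passes 120 N, or if a joint passes its speed limit or range.

## Working session

There is one attempt and no reset: what is moved stays moved. The work goes in short steps, Python scripts to look and compute and a tool call to move; the robot and the scene stay as the last step left them, time stands still between calls to the robot, and variables do not carry over. Pictures are saved under pics/ and viewed, at most 10 in all, crops included, and the job is handed in when it is done.

Besides the shell and the picture viewer there is one more tool, called after ">>>" in YAML: its name, and indented under it one key for each argument. send_rows: Moves the arm, as the interface text tells. Its arguments: {"type":"object","properties":{"commands":{"type":"array","items":{"type":"array","items":{"type":"number"}}},"newtons":{"type":"number"}},"required":["commands"]}

```bash
mkdir -p pics; ls; cat > h.py <<'E'
import numpy as np,cv2
from cell import bot
def cal(n):
    c=bot.get_calibration(n);R=cv2.Rodrigues(np.array(c["rvec"],float))[0];return c,R,np.array(c["tvec"],float).ravel()
def cloud(n,d,k=None):
    c,R,t=k or cal(n)
    v,u=np.mgrid[0:480,0:640]
    P=np.stack([(u-c["cx"])/c["fx"]*d,(v-c["cy"])/c["fy"]*d,d],-1)
    return (P-t)@R
def ray(n,u,v,z,k=None):
    c,R,t=k or cal(n)
    o=-R.T@t;r=R.T@np.array([(u-c["cx"])/c["fx"],(v-c["cy"])/c["fy"],1.])
    return o+r*(z-o[2])/r[2]
def save(im,f): cv2.imwrite("pics/"+f,im[:,:,::-1])
E
python3 - <<'E'
from h import *
for n in("scene","side"):
    im,d=bot.snapshot(n);save(im,n+"0.png");np.savez(n+"0.npz",im=im,d=d)
    c,R,t=cal(n);print(n,-R.T@t,R[2],c["fx"],(d>0).mean())
s=bot.read_state();print(s["tool_pos"],s["ee_rot"],s["t"])
E
```

```text
pics
scene [0.28366169 0.6986157  0.67171601] [ 0.34976142 -0.65299987 -0.67175749] 556.9007879178891 0.995927734375
side [0.23898082 0.78715959 0.50343006] [ 0.43283885 -0.75566147 -0.49155495] 477.3928739359128 0.9958365885416667
[6.24707874e-01 1.07121373e-05 2.30736761e-01] [[-9.79833442e-05  9.99999428e-01 -1.06504056e-03]
 [ 9.99999991e-01  9.78814842e-05 -9.56912136e-05]
 [-9.55869111e-05 -1.06504993e-03 -9.99999428e-01]] 0.1
```

View pics/scene0.png

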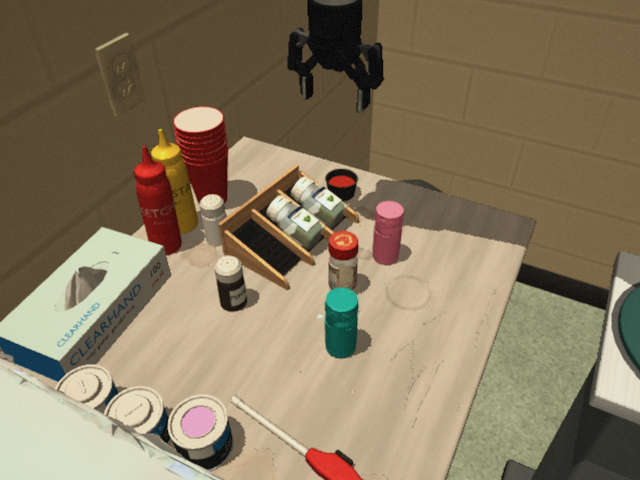

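View pics/side0.png

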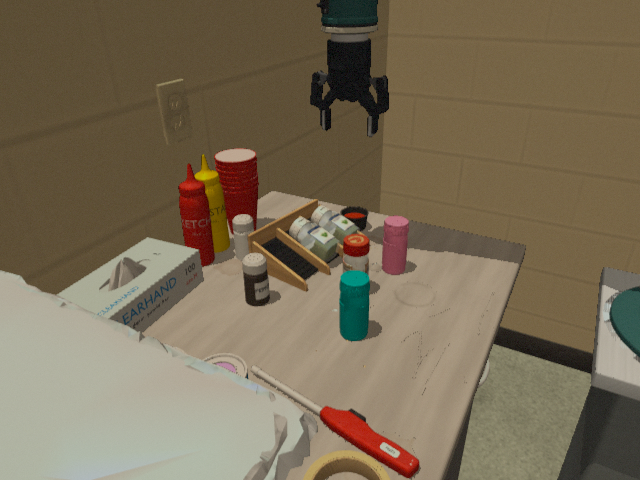

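The red jar is at (343,262) in the scene view, with pink at (388,233) and turquoise at (341,322) on either side of it. The empty bay is the leftmost one, its black slope at about (262,250). The pepper shaker is at (231,284).

```bash
python3 - <<'E'
from h import *
H=np.zeros((600,800,3),np.uint8);Z=np.full((600,800),-1.)
for n in("side","scene"):
    f=np.load(n+"0.npz");im,d=f["im"],f["d"];P=cloud(n,d)
    print(n,"table z",np.median(P[420:440,250:270,2]) )
    hsv=cv2.cvtColor(im,cv2.COLOR_RGB2HSV)
    boxes={"red":(343,246,20,18),"teal":(341,305,25,20),"pink":(388,218,22,20),"pepper":(229,270,18,20)} if n=="scene" else {"red":(356,247,18,16),"teal":(354,290,20,20),"pink":(396,228,18,15),"pepper":(255,265,16,16)}
    for k,(u,v,a,b) in boxes.items():
        Q=P[v-b:v+b,u-a:u+a].reshape(-1,3);Q=Q[(Q[:,2]>.04)&(Q[:,2]<.13)]
        top=np.percentile(Q[:,2],97);T=Q[Q[:,2]>top-.004]
        (cx,cy),r=cv2.minEnclosingCircle(np.float32(T[:,:2]));print(k,"top %.3f"%top,"c",np.round([cx,cy],4),"r %.4f"%r,len(T), T.mean(0).round(4))
    m=(d>0)&(P[...,2]<.16)&(P[...,2]>-.02)
    px=((P[...,0]-.35)/.001).astype(int);py=((.35-P[...,1])/.001).astype(int)
    m&=(px>=0)&(px<600)&(py>=0)&(py<800)
    for v,u in zip(*np.nonzero(m)):
        r,c=599-px[v,u],py[v,u]   # up = +x, left=+y
        if P[v,u,2]>Z[r,c]-.003: Z[max(r-1,0):r+2,max(c-1,0):c+2]=P[v,u,2];H[max(r-1,0):r+2,max(c-1,0):c+2]=im[v,u]
save(H,"top.png");np.save("Z.npy",Z)
E
```

```text
side table z 0.19059621521620224
red top 0.107 c [0.5392 0.1396] r 0.0231 275 [0.5392 0.1426 0.1058]
teal top 0.107 c [0.4917 0.2468] r 0.0232 404 [0.4908 0.2488 0.1058]
pink top 0.107 c [0.5059 0.0405] r 0.0244 226 [0.5047 0.0441 0.1057]
pepper top 0.089 c [0.6788 0.2463] r 0.0185 194 [0.6783 0.248  0.0877]
scene table z -0.001104020293814572
red top 0.106 c [0.5379 0.1398] r 0.0230 455 [0.5385 0.1416 0.1048]
teal top 0.106 c [0.4906 0.2467] r 0.0226 635 [0.4902 0.2477 0.1047]
pink top 0.106 c [0.5046 0.0416] r 0.0233 391 [0.5039 0.043  0.1046]
pepper top 0.088 c [0.6789 0.2463] r 0.0188 315 [0.6779 0.2469 0.0865]
```

View pics/top.png

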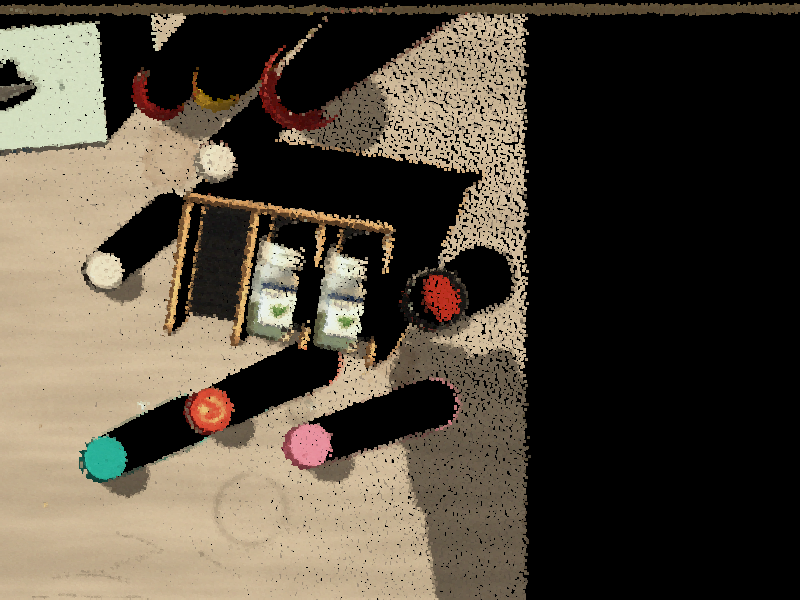

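The top view shows the rack yawed about -8.6°. The empty bay's dividers have their front ends at about (168,330) and (236,343), and the jar is at (210,410), a little right of the bay axis. Next I'll refine the bay pose and work out the approach.

```bash
cat >> h.py <<'E'
from scipy.spatial.transform import Rotation as Ro
def toolR(yaw,tilt):  # x forward(bay), z down, leaned so that tips point forward
    ex=np.array([np.cos(yaw),np.sin(yaw),0]);ez=np.array([0,0,1.]);
    z=np.sin(tilt)*ex-np.cos(tilt)*ez; y=np.array([np.sin(yaw),-np.cos(yaw),0]); return y,z
def plan(p,R):
    s=bot.read_state();R0=np.array(s["ee_rot"]);p0=np.array(s["tool_pos"])
    rv=Ro.from_matrix(R0.T@R).as_rotvec()/np.radians(8)
    return rv, R0.T@(p-p0)/.05
E
python3 - <<'E'
from h import *
pts={}
for n in("side","scene"):
    f=np.load(n+"0.npz");im,d=f["im"],f["d"];P=cloud(n,d)
    a=np.radians(-8.6);ex=np.array([np.cos(a),np.sin(a),0]);ey=np.array([-np.sin(a),np.cos(a),0]);o=np.array([.636,.144,0])
    X=(P-o)@ex;Y=(P-o)@ey;Zz=P[...,2]
    # divider top line: z=21 at x=-24 .. 61 at back (~x=105)
    zt=.021+(X+.024)*np.clip((.040/.13),0,1)
    bl=cv2.cvtColor(im,cv2.COLOR_RGB2HSV); wood=(bl[...,1]>90)&(bl[...,0]<22)&(bl[...,2]>100)
    for k,y0 in(("L",.034),("R",-.034)):
        m=wood&(abs(Y-y0)<.012)&(X>-.03)&(X<.08)&(Zz>zt-.006)&(Zz<zt+.012)
        x,y,z=X[m],Y[m],Zz[m];q=np.polyfit(x,y,1)
        print(n,k,m.sum(),"slope deg %.2f"%np.degrees(q[0]),"y at -.024 %.4f"%np.polyval(q,-.024),"y at .05 %.4f"%np.polyval(q,.05),"minx",np.percentile(x,[0,1,3]).round(4),"z fit",np.polyfit(x,z,1).round(3),"std %.4f"%(y-np.polyval(q,x)).std())
for j in((.5385,.1397),):
    v=np.array([*j,0])-o;print("jar in bay",v@ex,v@ey)
E
```

```text
side L 188 slope deg 0.32 y at -.024 0.0355 y at .05 0.0359 minx [-0.022  -0.0203 -0.0172] z fit [0.328 0.025] std 0.0022
side R 167 slope deg -0.18 y at -.024 -0.0319 y at .05 -0.0322 minx [-0.0196 -0.0181 -0.0162] z fit [0.321 0.025] std 0.0023
scene L 232 slope deg -0.29 y at -.024 0.0354 y at .05 0.0350 minx [-0.0199 -0.0192 -0.0165] z fit [0.33  0.025] std 0.0021
scene R 219 slope deg -0.31 y at -.024 -0.0325 y at .05 -0.0329 minx [-0.0225 -0.021  -0.0188] z fit [0.326 0.025] std 0.0022
jar in bay -0.09576074517527515 -0.018831348424263806
```

>>> send_rows:
  commands:
    - [0, 0, -1, 0, 0, 0, 0.65]
    - [0, 0, -1, 0, 0, 0, 0.65]
    - [0, 0, -1, 0, 0, 0, 0.65]
    - [0, 0, -1, 0, 0, 0, 0.65]
    - [0, 0, -1, 0, 0, 0, 0.65]
    - [0, 0, -1, 0, 0, 0, 0.65]
    - [0, 0, -1, 0, 0, 0, 0.65]
    - [0, 0, -1, 0, 0, 0, 0.65]
    - [0, 0, -1, 0, 0, 0, 0.65]
    - [0, 0, -1, 0, 0, 0, 0.65]
    - [0, -0.9, -0.16, 0, 0, 0, 0.65]
    - [0, -1, 0, 0, 0, 0, 0.65]

```text
t: 1.6
tool_pos: [0.6252, -0.0, 0.231]
ee_rot: [[-0.953, 0.151, 0.263], [0.146, 0.989, -0.041], [-0.266, -0.001, -0.964]]
contact_force: [1.1, 0.5, 0.5]
grip_width: 0.0299
grip_force: 0.0
```

```bash
cat >> h.py <<'E'
YAW=np.radians(-8.7);EX=np.array([np.cos(YAW),np.sin(YAW),0]);EY=np.array([-np.sin(YAW),np.cos(YAW),0]);O=np.array([.6387,.1451,0])
def go(x,y,z,tilt=15):
    t=np.radians(tilt);zt=np.sin(t)*EX-np.cos(t)*np.array([0,0,1]);R=np.c_[np.cross(EY,zt),EY,zt]
    rv,sh=plan(O+x*EX+y*EY+np.array([0,0,z]),R);print("to",x,y,z,"turn",rv.round(2),"shift",sh.round(3))
def bay():
    s=bot.read_state();v=np.array(s["tool_pos"])-O;print("t %.2f"%s["t"],"bay",(v@EX).round(4),(v@EY).round(4),v[2].round(4),"F",np.round(s["contact_force"],1),"w",s["grip_width"])
E
python3 -c "
from h import *
bay();print(bot.read_state()['q']);go(-.15,-.02,.18);go(-.15,-.02,.012)"
```

```text
t 1.60 bay 0.0086 -0.1455 0.231 F [1.1 0.5 0.5] w 0.029914402604441247
[ 0.14493516  0.29792462 -0.26968799  1.82051999  0.20824618  0.78232779
  1.18649041]
to -0.15 -0.02 0.18 turn [-0.01  0.05  0.  ] shift [3.328 2.511 0.139]
to -0.15 -0.02 0.012 turn [-0.01  0.05  0.  ] shift [4.221 2.514 3.378]
```

>>> send_rows:
  commands:
    - [0, 0, 0, 0.83, 0.63, 0.03, 0.65]
    - [0, 0, 0, 0.83, 0.63, 0.04, 0.65]
    - [0, 0, 0, 0.83, 0.63, 0.03, 0.65]
    - [0, 0, 0, 0.84, 0.62, 0.04, 0.65]
    - [0, 0, 0, 0, 0, 0, 0.65]
    - [0, 0, 0, 0.18, 0, 0.65, 0.65]
    - [0, 0, 0, 0.18, 0, 0.65, 0.65]
    - [0, 0, 0, 0.18, 0, 0.65, 0.65]
    - [0, 0, 0, 0.18, 0, 0.65, 0.65]
    - [0, 0, 0, 0.09, 0, 0.33, 0.65]
    - [0, 0, 0, 0.08, 0, 0.31, 0.65]
    - [0, 0, 0, 0, 0, 0, 0.65]

```text
t: 3.1
tool_pos: [0.4862, 0.1474, 0.0118]
ee_rot: [[-0.954, 0.152, 0.257], [0.146, 0.988, -0.042], [-0.261, -0.003, -0.965]]
contact_force: [-0.3, 0.6, 0.6]
grip_width: 0.0299
grip_force: 0.0
```

```bash
cat >> h.py <<'E'
def jar(n,boxc=None):
    im,d=bot.snapshot(n);P=cloud(n,d);hsv=cv2.cvtColor(im,cv2.COLOR_RGB2HSV)
    m=((hsv[...,0]<12)|(hsv[...,0]>174))&(hsv[...,1]>130)&(hsv[...,2]>80)&(P[...,2]>.04)&(P[...,2]<.125)&(P[...,0]>.5)&(P[...,0]<.78)&(P[...,1]>.08)&(P[...,1]<.21)
    Q=P[m]
    if len(Q)>20:
        T=Q[Q[:,2]>np.percentile(Q[:,2],97)-.004];(a,b),r=cv2.minEnclosingCircle(np.float32(T[:,:2]))
        v=np.array([a,b,0])-O;print(n,"jar bay",(v@EX).round(4),(v@EY).round(4),"r",round(r,4),"top",T[:,2].max().round(4),len(Q))
    return im,P
E
python3 - <<'E'
from h import *
bay();jar("scene");im,P=jar("side");save(im[150:390,200:520].repeat(2,0).repeat(2,1),"pre.png");go(-.15,-.02,.012)
E
```

```text
t 3.10 bay -0.1511 -0.0208 0.0118 F [-0.3  0.6  0.6] w 0.0298611553501582
scene jar bay -0.0984 -0.0201 r 0.0237 top 0.1071 630
side jar bay -0.0977 -0.019 r 0.0222 top 0.108 462
to -0.15 -0.02 0.012 turn [-0.01  0.03 -0.  ] shift [-0.006  0.007  0.023]
```

View pics/pre.png

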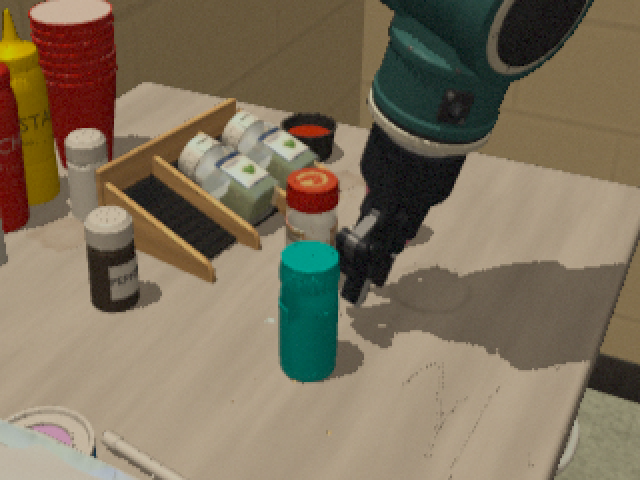

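The fingertips stand low behind the jar at about (355,285), with clear space from the teal jar. The jar hasn't moved. I'll lower 4 mm, close the gap, then push diagonally onto the bay axis.

>>> send_rows:
  commands:
    - [0, 0, 0, 0.02, 0, 0.08, 0.65]
    - [0, 0, 0, -0.12, 0, 0.03, 0.65]
    - [0, 0, 0, -0.12, 0, 0.03, 0.65]
    - [0, 0, 0, -0.12, 0, 0.03, 0.65]
    - [0, 0, 0, -0.08, 0, 0.02, 0.65]
    - [0, 0, 0, -0.06, 0, 0.016, 0.65]
    - [0, 0, 0, -0.06, 0.02, 0.016, 0.65]
    - [0, 0, 0, -0.06, 0.025, 0.016, 0.65]
    - [0, 0, 0, -0.06, 0.025, 0.016, 0.65]
    - [0, 0, 0, 0, 0, 0, 0.65]

```text
t: 4.45
tool_pos: [0.522, 0.1461, 0.0091]
ee_rot: [[-0.954, 0.152, 0.259], [0.146, 0.988, -0.041], [-0.262, -0.001, -0.965]]
contact_force: [-0.5, 0.2, 0.3]
grip_width: 0.0298
grip_force: 0.0
```

```bash
python3 - <<'E'
from h import *
bay();jar("scene");jar("side")
E
```

```text
t 4.45 bay -0.1155 -0.0166 0.0091 F [-0.5  0.2  0.3] w 0.02980977333479803
scene jar bay -0.0922 -0.0158 r 0.0231 top 0.1072 552
side jar bay -0.0982 -0.0108 r 0.0296 top 0.1175 428
```

>>> send_rows:
  commands:
    - [0, 0, 0, -0.08, 0.03, 0.022, 0.65]
    - [0, 0, 0, -0.08, 0.03, 0.022, 0.65]
    - [0, 0, 0, -0.08, 0.03, 0.022, 0.65]
    - [0, 0, 0, -0.08, 0.035, 0.022, 0.65]
    - [0, 0, 0, -0.08, 0.035, 0.022, 0.65]
    - [0, 0, 0, -0.08, 0.035, 0.022, 0.65]
    - [0, 0, 0, -0.08, 0.035, 0.022, 0.65]
    - [0, 0, 0, -0.08, 0.035, 0.022, 0.65]
    - [0, 0, 0, 0, 0, 0, 0.65]

```text
t: 5.68
tool_pos: [0.5569, 0.1542, 0.009]
ee_rot: [[-0.954, 0.152, 0.259], [0.146, 0.988, -0.041], [-0.262, -0.001, -0.965]]
contact_force: [-0.2, -0.3, 0.2]
grip_width: 0.0297
grip_force: 0.0
```

```bash
python3 - <<'E'
from h import *
bay();im,P=jar("scene");save(im[130:370,180:500].repeat(2,0).repeat(2,1),"mid.png")
E
```

```text
t 5.67 bay -0.0822 -0.0034 0.009 F [-0.2 -0.3  0.2] w 0.02974905810463601
scene jar bay -0.0587 -0.0026 r 0.0233 top 0.1074 512
```

View pics/mid.png

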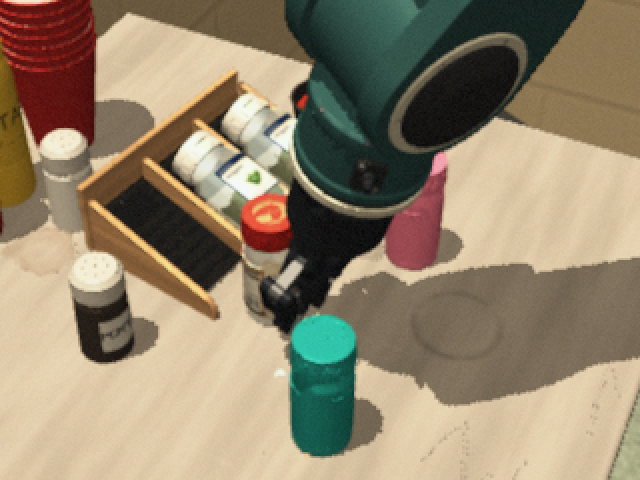

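The jar stands upright in the finger cradle just before the dividers at (268,260), nearly centred. Next I'll push straight in.

>>> send_rows:
  commands:
    - [0, 0, 0, -0.08, 0.017, 0.022, 0.65]
    - [0, 0, 0, -0.08, 0.017, 0.022, 0.65]
    - [0, 0, 0, -0.08, 0.017, 0.022, 0.65]
    - [0, 0, 0, -0.08, 0, 0.022, 0.65]
    - [0, 0, 0, -0.08, 0, 0.022, 0.65]
    - [0, 0, 0, -0.08, 0, 0.022, 0.65]
    - [0, 0, 0, -0.06, 0, 0.016, 0.65]
    - [0, 0, 0, -0.06, 0, 0.016, 0.65]
    - [0, 0, 0, -0.03, 0, 0.008, 0.65]
    - [0, 0, 0, 0, 0, 0, 0.65]

```text
t: 6.98
tool_pos: [0.5892, 0.1517, 0.0089]
ee_rot: [[-0.954, 0.152, 0.259], [0.146, 0.988, -0.041], [-0.262, -0.001, -0.965]]
contact_force: [-1.0, -0.8, 0.1]
grip_width: 0.0296
grip_force: 0.5
```

```bash
python3 - <<'E'
from h import *
bay();im,P=jar("scene")
E
```

```text
t 6.97 bay -0.0499 -0.001 0.0089 F [-1.  -0.8  0.1] w 0.02963757023731089
scene jar bay -0.0259 0.0007 r 0.0234 top 0.1072 471
```

>>> send_rows:
  commands:
    - [0, 0, 0, -0.03, 0, 0.008, 0.65]
    - [0, 0, 0, -0.03, 0, 0.008, 0.65]
    - [0, 0, 0, -0.02, 0, 0.005, 0.65]
    - [0, 0, 0, 0, 0, 0, 0.65]

```text
t: 7.52
tool_pos: [0.5912, 0.1516, 0.0083]
ee_rot: [[-0.955, 0.151, 0.256], [0.145, 0.989, -0.041], [-0.259, -0.003, -0.966]]
contact_force: [-19.0, 2.2, 10.9]
grip_width: 0.03
grip_force: 10.1
```

```bash
python3 - <<'E'
from h import *
bay();im,P=jar("scene")
E
```

```text
t 7.53 bay -0.048 -0.0008 0.0083 F [-19.    2.2  10.9] w 0.029959629331653647
scene jar bay -0.0254 0.0013 r 0.0225 top 0.1071 449
```

>>> send_rows:
  commands:
    - [0, 0, 0, 0.06, 0, -0.02, 0.65]
    - [0, 0, 0, 0.1, 0, -0.03, 0.65]
    - [0, 0, 0, 0.3, 0, -0.08, 0.65]
    - [0, 0, 0, 0.3, 0, -0.08, 0.65]
    - [0, 0, 0, 0, 0, 0, 0.65]

```text
t: 8.2
tool_pos: [0.553, 0.1576, 0.0092]
ee_rot: [[-0.954, 0.15, 0.258], [0.144, 0.989, -0.041], [-0.262, -0.002, -0.965]]
contact_force: [-0.2, 0.4, 0.5]
grip_width: 0.03
grip_force: 0.0
```

```bash
python3 - <<'E'
from h import *
bay();jar("side");im,P=jar("scene");save(im[170:350,180:420].repeat(3,0).repeat(3,1)[:,:720],"in.png")
E
```

```text
t 8.20 bay -0.0866 -0.0006 0.0092 F [-0.2  0.4  0.5] w 0.029992572829692993
side jar bay -0.0256 0.001 r 0.0215 top 0.1075 426
scene jar bay -0.0268 0.0006 r 0.0225 top 0.108 601
```

View pics/in.png

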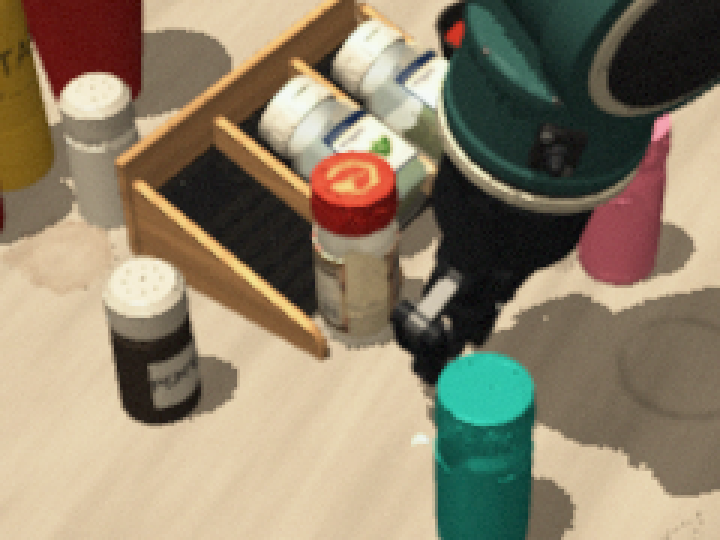

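The jar stands upright between the dividers at (355,260) and centred, and the force stop (19 N) shows its foot against the step. Next I'll rise to cap height.

>>> send_rows:
  commands:
    - [0, 0, 0, -0.14, 0, -0.53, 0.65]
    - [0, 0, 0, -0.14, 0, -0.53, 0.65]
    - [0, 0, 0, -0.14, 0, -0.53, 0.65]
    - [0, 0, 0, -0.19, 0, 0.05, 0.65]
    - [0, 0, 0, -0.19, 0, 0.05, 0.65]
    - [0, 0, 0, 0, 0, 0, 0.65]

```text
t: 9.05
tool_pos: [0.5736, 0.1537, 0.0905]
ee_rot: [[-0.954, 0.153, 0.258], [0.147, 0.988, -0.042], [-0.261, -0.002, -0.965]]
contact_force: [0.1, 0.4, 0.0]
grip_width: 0.0296
grip_force: 0.0
```

```bash
python3 - <<'E'
from h import *
bay();im,P=jar("scene")
E
```

```text
t 9.05 bay -0.0656 -0.0013 0.0905 F [0.1 0.4 0. ] w 0.02964723481870682
scene jar bay -0.0232 0.0033 r 0.022 top 0.1074 359
```

>>> send_rows:
  commands:
    - [0, 0, 0, -0.08, 0.02, 0.022, 0.65]
    - [0, 0, 0, -0.08, 0.015, 0.022, 0.65]
    - [0, 0, 0, -0.06, 0, 0.016, 0.65]
    - [0, 0, 0, -0.06, 0, 0.016, 0.65]
    - [0, 0, 0, -0.06, 0, 0.016, 0.65]
    - [0, 0, 0, -0.06, 0, 0.016, 0.65]
    - [0, 0, 0, -0.06, 0, 0.016, 0.65]
    - [0, 0, 0, -0.06, 0, 0.016, 0.65]
    - [0, 0, 0, -0.06, 0, 0.016, 0.65]
    - [0, 0, 0, -0.06, 0, 0.016, 0.65]
    - [0, 0, 0, 0, 0, 0, 0.65]

```text
t: 10.48
tool_pos: [0.6064, 0.1508, 0.0915]
ee_rot: [[-0.954, 0.152, 0.259], [0.146, 0.988, -0.041], [-0.262, -0.001, -0.965]]
contact_force: [-0.7, 0.3, 0.7]
grip_width: 0.0296
grip_force: 0.1
```

```bash
python3 - <<'E'
from h import *
bay();im,P=jar("scene");save(im[170:350,180:420].repeat(3,0).repeat(3,1)[:,:720],"tip.png")
E
```

```text
t 10.47 bay -0.0328 0.0008 0.0915 F [-0.7  0.3  0.7] w 0.0296148185724254
scene jar bay -0.0075 0.0037 r 0.0208 top 0.1107 190
```

View pics/tip.png

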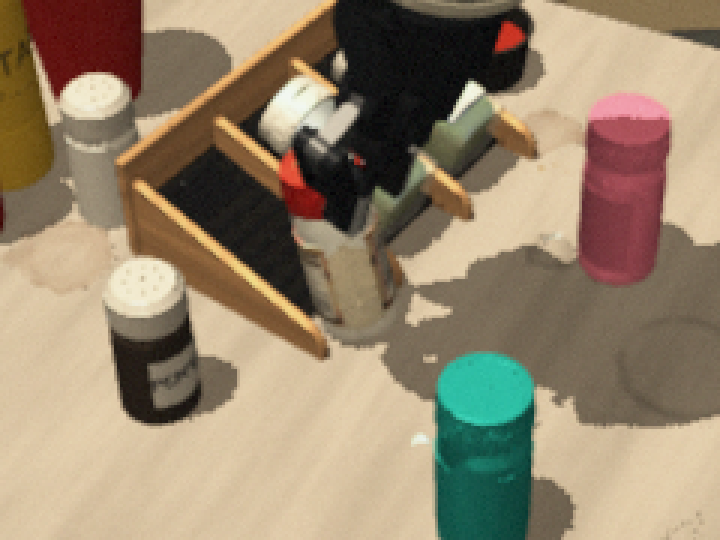

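The jar is tipping backwards in the bay (cap at (300,190)), pivoting on its foot. I'll continue the high push.

>>> send_rows:
  commands:
    - [0, 0, 0, -0.06, 0, 0.016, 0.65]
    - [0, 0, 0, -0.06, 0, 0.016, 0.65]
    - [0, 0, 0, -0.06, 0, 0.016, 0.65]
    - [0, 0, 0, -0.06, 0, 0.016, 0.65]
    - [0, 0, 0, -0.06, 0, 0.016, 0.65]
    - [0, 0, 0, -0.06, 0, 0.016, 0.65]
    - [0, 0, 0, -0.06, 0, 0.016, 0.65]
    - [0, 0, 0, -0.06, 0, 0.016, 0.65]
    - [0, 0, 0, 0, 0, 0, 0.65]
    - [0, 0, 0, 0, 0, 0, 0.65]

```text
t: 11.78
tool_pos: [0.6307, 0.1472, 0.0916]
ee_rot: [[-0.954, 0.152, 0.259], [0.146, 0.988, -0.041], [-0.262, -0.001, -0.965]]
contact_force: [-0.6, 0.1, -0.0]
grip_width: 0.0297
grip_force: 0.0
```

```bash
python3 - <<'E'
from h import *
bay();im,P=jar("scene");save(im[170:350,180:420].repeat(3,0).repeat(3,1)[:,:720],"tip2.png")
E
```

```text
t 11.78 bay -0.0082 0.0009 0.0916 F [-0.6  0.1 -0. ] w 0.029681649468719363
scene jar bay 0.059 -0.0034 r 0.0163 top 0.0733 307
```

View pics/tip2.png

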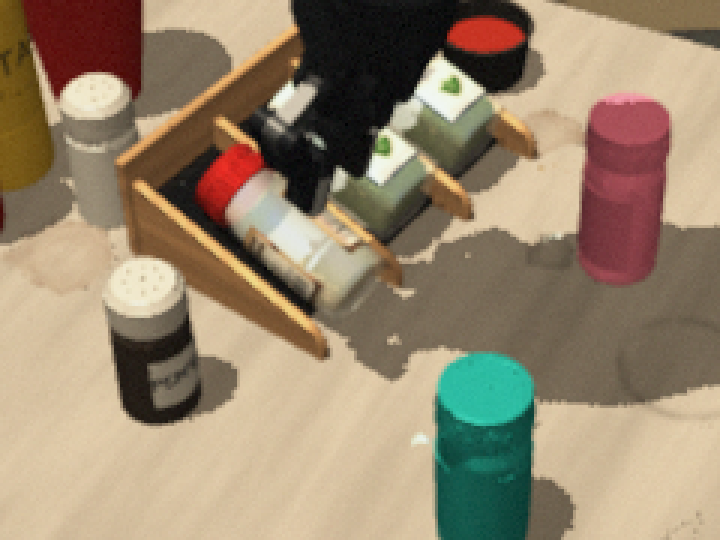

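The jar has tipped and lies on the slope, cap up at (230,182). I'll withdraw straight up and back.

>>> send_rows:
  commands:
    - [0, 0, 0, -0.13, 0, -0.48, 0.65]
    - [0, 0, 0, -0.2, 0, -0.75, 0.65]
    - [0, 0, 0, -0.2, 0, -0.75, 0.65]
    - [0, 0, 0, 0.6, 0, -0.6, 0.65]
    - [0, 0, 0, 0.8, 0, -0.3, 0.65]
    - [0, 0, 0, 0.8, 0, -0.3, 0.65]
    - [0, 0, 0, 0, 0, 0, 0.65]
    - [0, 0, 0, 0, 0, 0, 0.65]

```text
t: 12.82
tool_pos: [0.5104, 0.1658, 0.2235]
ee_rot: [[-0.954, 0.152, 0.26], [0.146, 0.988, -0.041], [-0.263, -0.001, -0.965]]
contact_force: [1.0, -0.5, -0.2]
grip_width: 0.03
grip_force: 0.0
```

```bash
python3 - <<'E'
from h import *
bay();im,P=jar("scene");save(im[170:350,180:420].repeat(3,0).repeat(3,1)[:,:720],"end.png")
X=(P-O)@EX;Y=(P-O)@EY;Z=P[...,2]
for k in(0,1):
    y0=-.068*k
    r=[]
    for x in np.arange(-.01,.1,.02):
        m=(abs(X-x)<.004)&(abs(Y-y0)<.028)&(Z>.02)
        r.append((round(x,2),np.percentile(Z[m],96).round(4) if m.sum()>5 else None, Y[m][Z[m]>np.percentile(Z[m],85)].mean().round(4) if m.sum()>5 else None))
    print(r)
E
```

```text
t 12.82 bay -0.13 0.001 0.2235 F [ 1.  -0.5 -0.2] w 0.029956589921924858
scene jar bay 0.0585 -0.0028 r 0.015 top 0.0738 321
[(np.float64(-0.01), np.float64(0.0499), np.float64(-0.0019)), (np.float64(0.01), np.float64(0.0563), np.float64(-0.0026)), (np.float64(0.03), np.float64(0.0629), np.float64(-0.0025)), (np.float64(0.05), np.float64(0.0693), np.float64(-0.0028)), (np.float64(0.07), np.float64(0.0717), np.float64(0.0009)), (np.float64(0.09), np.float64(0.0376), np.float64(0.0113))]
[(np.float64(-0.01), np.float64(0.0513), np.float64(-0.0677)), (np.float64(0.01), np.float64(0.0591), np.float64(-0.0683)), (np.float64(0.03), np.float64(0.0656), np.float64(-0.0639)), (np.float64(0.05), np.float64(0.0695), np.float64(-0.0655)), (np.float64(0.07), np.float64(0.076), np.float64(-0.0679)), (np.float64(0.09), np.float64(0.0369), np.float64(-0.0566))]
```

View pics/end.png

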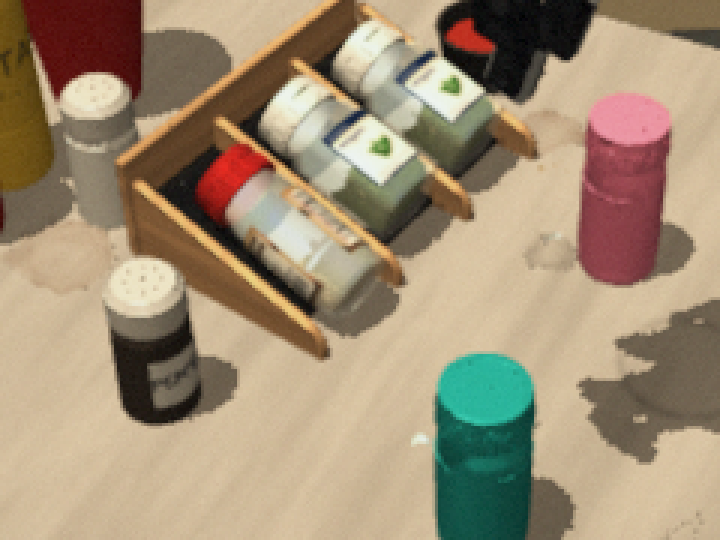

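The jar lies in the bay parallel to its neighbours, cap at the upper end. Its upper side slopes at 18°, and nothing else has moved.

```bash
python3 -c "
from cell import bot
print(bot.finish_job())"
```

```text
the job is handed in; nothing more can be done
None
```

The job is handed in at about 13 s: the red-capped jar was slid upright into the empty bay, then tipped back, and it lies on the 18° slope with its cap at the upper end, with nothing else seen to move.

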